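Close the sample press whose thread direction is unknown

ROBOT

A 7-joint arm with a two-finger parallel gripper is mounted at the origin on a cart in front of the work surface, level with it; the furniture and walls round the work are solid. World frame = base frame: x ahead of the robot, y to its left, z up, the work surface at z = 0. Lengths are in m, angles in degrees, forces in N, time in s.
With the tool pointing down it reaches from about 0.425 to 0.875 m from the base axis. Payload 4.7 kg.
Tool frame: the origin (TCP) lies between the finger pads; the fingertips stand 8 mm ahead of it and the grasp point (between the pads) lies 11 mm behind it; z points along the fingers, y is the line along which they close (so a half turn about z gives the same grasp; the last joint's range is limited). The gripper opens to 87 mm and grips with 3 to 60 N. Pads are 19 mm wide; open, the fingers measure 117 mm over their backs; the gripper's body (75 mm by 190 mm) begins 51 mm behind the grasp point.
Start: joints at [-64.968, 18.392, -4.016, 83.108, 1.295, 78.541, -3.26], TCP at [0.267, 0.593, 0.231] pointing down, gripper open.
Joint ranges: [-163.93, 163.93], [-17.29, 119.83], [-79.2, 71.16], [3.27, 140.29], [-89.18, 269.18], [5.43, 117.66], [-154.24, 154.24]. Speed limits (degrees/s): [147.25, 147.25, 180, 180, 180, 180, 180].

INTERFACE

Orientations are given as [roll, pitch, yaw] about the fixed x, y, z axes, in that order (R = Rz(yaw) Ry(pitch) Rx(roll)).
In Python, from cell import env, viewer gives the robot as it stands. The module is installed in compiled form; this text tells all that it offers.
- The arm moves only by the tool arm_command, never from a script. Its argument "series" is a list of rows, each a list of 2 entries, a list of its own where there are three numbers: the shift along the tool's x, y, z in mm, then the turn about the tool's z in rad. A call has exactly 5 rows; each row is the pose to reach, as a shift and turn from the pose commanded when the call began, along the tool's axes at that moment; what a row does not reach only later rows make up. A row lasts 1/10 s, in which the tool goes at most 50 mm and 8.59 degrees, less where a joint would pass 70% of its speed; a pose out of reach is approached as far as the arm can. A call with a gripper value outside its range is refused whole. "grip" is the gripper command: -1 is fully open, 1 is shut, values between are in proportion, set as the call begins (left out, the last holds). The fingers move at their own pace and stop on an object; "grip_force" is the grip in N (left out, the last holds). Time passes only in rows, so rows that repeat a pose let the fingers close, or fill a call up. It gives the time, the measured TCP pose, the force, the opening and the grip force at its end, in the units of the state.
- env.get_obs(): the state, without advancing time (a new reading comes with each control period).
- viewer.read_camera(name): name is "side" or "top"; returns (picture, depth): 384x512x3 uint8, blue, green, red; 384x512 float32, m along the optical axis (not along the pixel's ray), 0 where there is no reading.
- viewer.calibration(name): a dict with "K" (3x3 intrinsics, pixels), "T" (4x4, takes a point from camera to world coordinates). Camera axes: x right, y up, looking along -z (the intrinsics and any distortion apply to the point x, -y, -z); pixel columns grow to the right and rows downward; lengths in m; the calibration is good to about 2 mm. A picture is of the moment at which its call begins. calibration takes no time and is no camera call.
- env.sign_off(): hands the job in; it is judged then, once.
The state is a dict: "time_s": time; "qpos": joint angles; "joint_velocities": joint speeds; "effort": joint torques, N m; "tool_pos": TCP position; "tool_rot": TCP orientation; "force": force on the tool from outside, world axes, zero at the start; "wrist_torque": the same for the moment, N m; "grip_width": finger opening in m; "grasp_force": force on a finger pad.
Only numpy, scipy, OpenCV 4.12 (cv2) and the standard library are available. Lean on these libraries where they do the work, as an engineer would, in place of code of your own. Each camera call takes 0.05 s, during which the arm holds its last target. There are 200 camera calls.

TASK

Push the sample carriage with the jar fully home under the press, then close the press: turn the winged knob on top, which is now backed right off, until its slip clutch clicks once, stop at that first click and let go. Nobody knows whether the thread is left- or right-handed, so feel which way the knob gives, and do not force it through a click against the back stop. Leave the bottles, beaker and dish around the press undisturbed.

Things in the scene. Friction and masses are not known exactly. Their poses are not given: they have to be found in the camera images.
- press: The bench press, fixed to the worktop: grey base plate 255 x 200 x 14 mm, two steel posts 160 mm apart (22 mm thick) and a blue crosshead 60 x 200 mm from 118 to 150 mm height. Origin on the worktop under the knob's axis; x runs to the back (the carriage slides home along +x), y to the left, z up. The base reaches 195 mm to the front of the origin and 60 mm behind it.
- carriage_handle (a point): Centre of the upright black grip at the front of the aluminium carriage: 30 mm long (along the press's x), 14 mm wide (along y) and 52 mm tall, its top 75 mm above the worktop; this point is 52 mm above the worktop and, with the carriage home, 90 mm in front of the knob's axis. The clear jar with white cap stands on the carriage. Axes as the press's.
- carriage (a joint): How far the carriage is pulled out of the press, m: 0 is fully home against its stop; it starts 0.05 to 0.075 out and slides with about 2 N of friction.
- knob_grip (a point): Centre of the winged black knob on top of the crosshead, on its turning axis, 190 mm above the worktop. The wing is a bar 72 mm long (along this point's x), 16 mm thick (along its y) and 34 mm tall, from 172 to 206 mm height; below it are a skirt 38 mm across and a steel collar 56 mm across (top 161 mm). A white line marks the wing's +x end, a red line the collar. The orientation turns with the knob. It does not rise or sink.
- screw (a joint): Angle of the screw (steel collar) under the knob, rad, positive anticlockwise seen from above. Starts near 0 (+-0.05), backed off: one way, different from run to run, it has 0.05 to 0.2 rad of idle play and then meets a hard back stop; the other way it gives, turning with about 0.1 N m of friction, and ends tight at 1.9 rad (either +1.9 or -1.9). The knob drives it through the slip clutch, stays where it is left, and can be let go and regrasped.
- clutch (a joint): Slip of the knob relative to the screw, rad, positive anticlockwise; 0 at the start. When the screw is stopped, either way, the knob winds up elastically (about 5 N m per rad), resists most, about 0.45 N m, at 0.13 rad, goes over the crest at 0.26 rad and drops by itself into the next notch at 0.52 rad: that is one click; left short of 0.26 it springs back. A second click would begin past 0.78. While it drops, the screw may be kicked back by up to 0.25 rad; that does no harm.
- wash_bottle: Bystander: clear bottle with a red cap, 68 mm across, 164 mm tall; origin at its underside.
- beaker_small: Bystander: small clear beaker, 56 mm across, 66 mm tall; origin at its underside.
- amber_bottle: Bystander: amber glass bottle with a black stopper, 65 mm across, 140 mm tall; origin at its underside.
- dish_low: Bystander: shallow round culture dish with a pale pinkish filling, 91 mm across, 14 mm tall; origin at its underside.

How it is judged:
By the outcome, as a careful person would: the job done as asked, in the order asked, and still so for the second after the job is handed in, with the robot touching nothing.
It also fails if it takes over 72 s, if anything falls off the work surface, if the arm or the gripper's body presses on something with over 40 N, if the wrist force passes 120 N, or if a joint passes its speed limit or range.

## Working session

There is one attempt and no reset: what is moved stays moved. The work goes in short steps, Python scripts to look and compute and a tool call to move; the robot and the scene stay as the last step left them, time stands still between calls to the robot, and variables do not carry over. Pictures are saved under pics/ and viewed, at most 10 in all, crops included, and the job is handed in when it is done.

Besides the shell and the picture viewer there is one more tool, called after "Call:" by a JSON object that holds its "method" and its "body". arm_command: Moves the arm, as the interface text tells. Its arguments: {"type":"object","properties":{"series":{"type":"array"},"grip":{"type":"number"},"grip_force":{"type":"number"}},"required":["series"]}

```bash
mkdir -p pics; python3 - <<'E'
from cell import env, viewer
import cv2,numpy as np
for n in("side","top"):
    p,d=viewer.read_camera(n); cv2.imwrite(f"pics/{n}0.png",p); np.savez(f"{n}0.npz",p=p,d=d)
    c=viewer.calibration(n); print(n,c["K"].round(1).tolist(),c["T"].round(4).tolist(), [k for k in c])
o=env.get_obs(); print({k:np.round(v,3).tolist() for k,v in o.items()})
E
```

```text
side [[424.2, 0.0, 255.7], [0.0, 424.2, 197.3], [0.0, 0.0, 1.0]] [[0.906, 0.2422, -0.3471, 0.0402], [-0.4228, 0.4823, -0.7672, -1.1352], [-0.0184, 0.8419, 0.5394, 0.9486], [0.0, 0.0, 0.0, 1.0]] ['K', 'T']
top [[351.5, 0.0, 253.0], [0.0, 351.5, 191.4], [0.0, 0.0, 1.0]] [[0.0098, 0.9792, -0.2029, 0.3582], [-0.9999, 0.0086, -0.0068, 0.0319], [-0.0049, 0.203, 0.9792, 1.2302], [0.0, 0.0, 0.0, 1.0]] ['K', 'T']
{'time_s': 0.1, 'qpos': [-64.968, 18.435, -4.016, 83.165, 1.296, 78.541, -3.26], 'joint_velocities': [0.027, -0.118, -0.11, -0.193, -0.029, -0.001, -0.028], 'effort': [-0.001, -49.257, -0.406, -31.34, -0.064, 0.039, 0.0], 'tool_pos': [0.267, 0.592, 0.23], 'tool_rot': [-179.905, 0.007, 155.777], 'force': [0.382, 0.766, -0.31], 'wrist_torque': [0.006, 0.017, 0.023], 'grasp_force': 0.0, 'grip_width': 0.087}
```

View pics/top0.png

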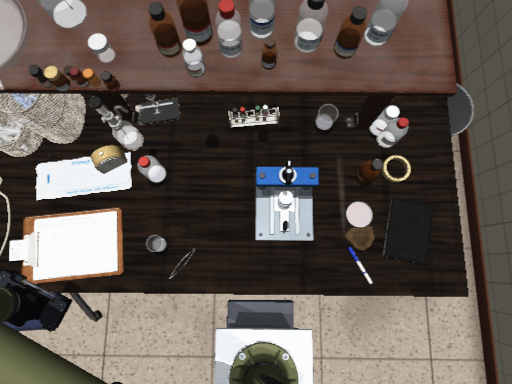

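View pics/side0.png

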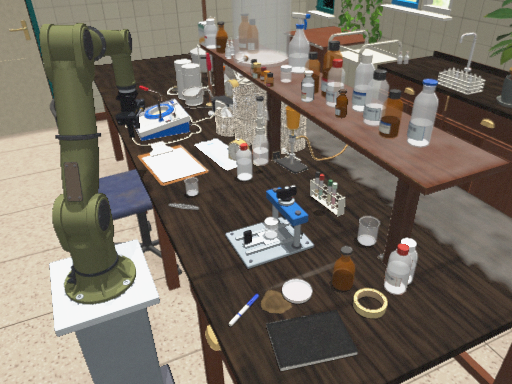

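The top view shows the press: the blue crosshead is around (287,176), the wing knob about (289,172), the base spans columns 256-314 to row 241, and the black handle is near (285,226). In the side view the dish and amber bottle are to the right of the press, and the shelf is behind it.

```bash
cat > h.py <<'E'
import cv2,numpy as np
from cell import env,viewer
def ray(n,uv,z):
    c=viewer.calibration(n);K,T=c["K"],c["T"]
    uv=np.atleast_2d(np.asarray(uv,float))
    d=np.c_[(uv[:,0]-K[0,2])/K[0,0],-(uv[:,1]-K[1,2])/K[1,1],-np.ones(len(uv))]@T[:3,:3].T
    s=(z-T[2,3])/d[:,2]
    return T[:3,3]+d*s[:,None]
def cloud(n,d):
    c=viewer.calibration(n);K,T=c["K"],c["T"]
    v,u=np.indices(d.shape)
    P=np.stack([(u-K[0,2])/K[0,0]*d,-(v-K[1,2])/K[1,1]*d,-d],-1)
    return P@T[:3,:3].T+T[:3,3]
E
python3 - <<'E'
from h import *
f=np.load("top0.npz");p,d=f["p"],f["d"]
P=cloud("top",d)
hsv=cv2.cvtColor(p,cv2.COLOR_BGR2HSV)
m=cv2.inRange(hsv,(100,130,90),(125,255,255)); m[:160]=0;m[190:]=0;m[:,:240]=0;m[:,335:]=0
u=np.argwhere(m)[:,::-1]
z=P[...,2]; print("blue z",np.percentile(z[m>0],[5,50,95]))
t=[q for q in u if abs(z[q[1],q[0]]-.15)<.01]
r=cv2.minAreaRect(np.array(t,np.float32)); print(r)
print("blue corners",ray("top",cv2.boxPoints(r),.15).round(4).tolist())
w=ray("top",t,.15)[:,:2].astype(np.float32); print("world rect",cv2.minAreaRect(w))
# base
m=((abs(z-.014)<.006)&(P[...,0]<.75)&(p.min(-1)>90)).astype(np.uint8); m[:,:245]=0;m[:,325:]=0;m[:165]=0;m[250:]=0
w=ray("top",np.argwhere(m)[:,::-1],.014)[:,:2].astype(np.float32);print("base",cv2.minAreaRect(w))
# knob: black high points
for lo,hi,nm in((.18,.23,"knob"),(.06,.09,"z.06-.09")):
    s=(z>lo)&(z<hi); s[:,:245]=0;s[:,325:]=0;s[:155]=0;s[250:]=0
    dark=s&(p.max(-1)<90)
    for k,mm in(("all",s),("dark",dark)):
        q=P[mm]; print(nm,k,len(q),q.mean(0).round(4),q.min(0).round(3),q.max(0).round(3)) if len(q) else 0
cv2.imwrite("pics/c.png",cv2.resize(p[155:250,240:330],None,fx=6,fy=6,interpolation=cv2.INTER_CUBIC))
E
```

```text
blue z [0.14487007 0.14837333 0.15225469]
((287.0, 175.5), (17.0, 62.0), 90.0)
blue corners [[0.6614, 0.0307, 0.15], [0.663, -0.1665, 0.15], [0.6075, -0.1649, 0.15], [0.6058, 0.0303, 0.15]]
world rect ((0.6344263553619385, -0.06803907454013824), (0.05551491305232048, 0.19711032509803772), 0.48224881291389465)
base ((0.5298914313316345, -0.06892112642526627), (0.17860879004001617, 0.1968204826116562), 0.17599676549434662)
knob all 154 [ 0.632  -0.0678  0.2018] [ 0.599 -0.081  0.182] [ 0.669 -0.057  0.212]
knob dark 109 [ 0.628  -0.0671  0.2004] [ 0.599 -0.078  0.182] [ 0.669 -0.057  0.209]
z.06-.09 all 198 [ 0.5585 -0.0687  0.0824] [ 0.473 -0.093  0.061] [ 0.598 -0.046  0.09 ]
z.06-.09 dark 26 [ 0.4854 -0.0667  0.072 ] [ 0.473 -0.07   0.063] [ 0.5   -0.063  0.078]
```

View pics/c.png

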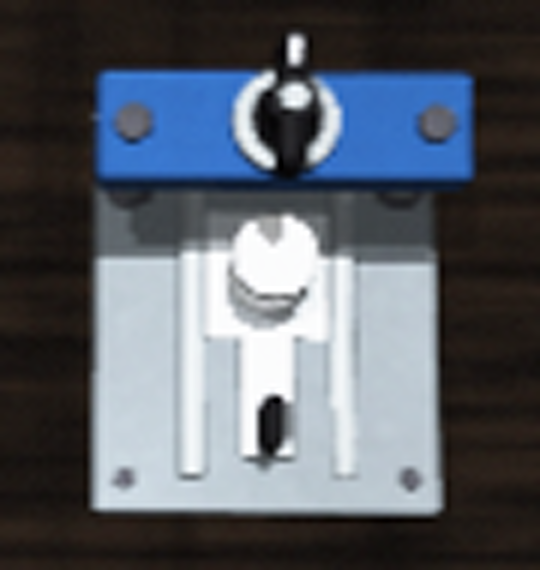

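Call:
{"method": "arm_command", "body": {"series": [[[-38,-20,0],-0.085],[[-77,-41,0],-0.17],[[-115,-61,0],-0.255],[[-154,-82,0],-0.34],[[-192,-102,0],-0.422]], "grip": 1, "grip_force": 20}}

```text
time_s: 0.6
tool_pos: [0.4008, 0.4191, 0.2302]
tool_rot: [-180.0, -0.0, -179.9]
force: [-0.3, 0.5, 1.0]
grip_width: 0.0553
grasp_force: 0.0
```

Call:
{"method": "arm_command", "body": {"series": [[[-14,-46,0],0],[[-28,-92,0],0],[[-42,-138,0],0],[[-56,-184,0],0],[[-70,-230,0],0]]}}

```text
time_s: 1.1
tool_pos: [0.4698, 0.1889, 0.2303]
tool_rot: [180.0, -0.0, 180.0]
force: [1.3, -0.5, 0.0]
grip_width: 0.0147
grasp_force: 0.0
```

Call:
{"method": "arm_command", "body": {"series": [[[4,-46,0],0],[[8,-92,0],0],[[13,-138,0],0],[[20,-184,0],0],[[27,-230,0],0]]}}

```text
time_s: 1.6
tool_pos: [0.4418, -0.0409, 0.2303]
tool_rot: [180.0, -0.0, 180.0]
force: [1.0, -0.9, 0.8]
grip_width: 0.0007
grasp_force: 0.0
```

Call:
{"method": "arm_command", "body": {"series": [[[0,-14,0],0],[[0,-27,20],0],[[0,-27,60],0],[[0,-27,90],0],[[0,-27,120],0]]}}

```text
time_s: 2.1
tool_pos: [0.442, -0.0662, 0.1091]
tool_rot: [180.0, -0.0, 179.9]
force: [-0.2, 1.1, 0.1]
grip_width: 0.0006
grasp_force: 0.0
```

```bash
python3 - <<'E'
from h import *
p,d=viewer.read_camera("side"); cv2.imwrite("pics/s1.png",cv2.resize(p[150:290,190:350],None,fx=4,fy=4,interpolation=cv2.INTER_CUBIC))
o=env.get_obs(); print(o["tool_pos"],o["qpos"],o["grip_width"],o["force"])
E
```

```text
[ 0.43858192 -0.0659338   0.10467396] [-21.79209253  -1.16722584  26.82077253 120.42672632   0.67725176
  61.08497431  94.63812601] 0.0005340279698961901 [-1.98977281  0.48057942 -2.72559631]
```

View pics/s1.png

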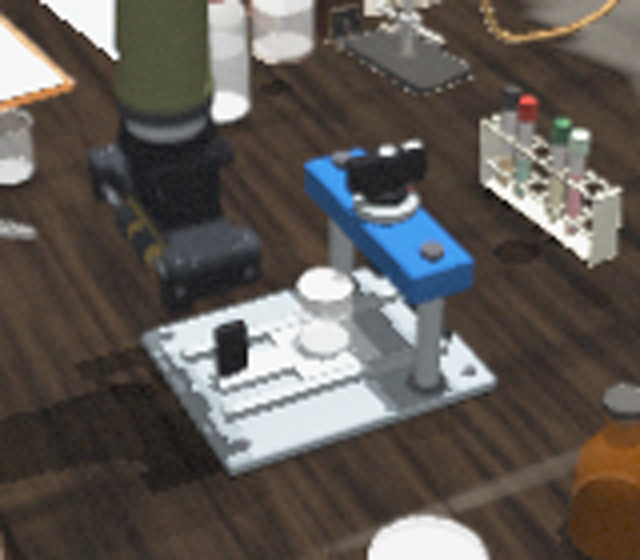

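The closed fingers are in front of the carriage handle (crop pixel (230,348)) and the jar is behind it, so the way is clear for the push.

Call:
{"method": "arm_command", "body": {"series": [[[0,0,15],0],[[0,0,35],0],[[0,0,50],0],[[0,0,58],0],[[0,0,58],0]]}}

```text
time_s: 2.65
tool_pos: [0.4419, -0.066, 0.0521]
tool_rot: [-180.0, -0.1, 180.0]
force: [0.5, -1.1, -0.7]
grip_width: 0.0002
grasp_force: 0.0
```

Call:
{"method": "arm_command", "body": {"series": [[[-7,0,0],0],[[-14,0,0],0],[[-20,0,0],0],[[-25,0,0],0],[[-30,0,0],0]]}}

```text
time_s: 3.15
tool_pos: [0.4728, -0.066, 0.0527]
tool_rot: [180.0, -0.0, 180.0]
force: [-2.3, 0.5, 2.5]
grip_width: 0.0008
grasp_force: 1.1
```

Call:
{"method": "arm_command", "body": {"series": [[[-5,0,0],0],[[-10,0,0],0],[[-15,0,0],0],[[-20,0,0],0],[[-25,0,0],0]]}}

```text
time_s: 3.65
tool_pos: [0.498, -0.066, 0.0525]
tool_rot: [180.0, -0.0, 180.0]
force: [-3.1, -0.0, 2.3]
grip_width: 0.0006
grasp_force: 1.1
```

Call:
{"method": "arm_command", "body": {"series": [[[-3,0,0],0],[[-6,0,0],0],[[-9,0,0],0],[[-12,0,0],0],[[-14,0,0],0]]}}

```text
time_s: 4.15
tool_pos: [0.5118, -0.066, 0.0525]
tool_rot: [180.0, -0.0, 180.0]
force: [-1.2, 1.1, 0.4]
grip_width: 0.0004
grasp_force: 1.0
```

Call:
{"method": "arm_command", "body": {"series": [[[-1,0,0],0],[[-2,0,0],0],[[-3,0,0],0],[[-4,0,0],0],[[-5,0,0],0]]}}

```text
time_s: 4.65
tool_pos: [0.5166, -0.066, 0.0525]
tool_rot: [180.0, -0.0, 180.0]
force: [-1.6, 1.3, 0.7]
grip_width: 0.0003
grasp_force: 1.0
```

Call:
{"method": "arm_command", "body": {"series": [[[-1,0,0],0],[[-2,0,0],0],[[-3,0,0],0],[[-4,0,0],0],[[-4,0,0],0]]}}

```text
time_s: 5.15
tool_pos: [0.5203, -0.0659, 0.0525]
tool_rot: [180.0, -0.1, 180.0]
force: [-3.3, 2.4, 2.1]
grip_width: 0.0004
grasp_force: 1.8
```

Call:
{"method": "arm_command", "body": {"series": [[[-1,0,0],0],[[-2,0,0],0],[[-3,0,0],0],[[-3,0,0],0],[[-3,0,0],0]]}}

```text
time_s: 5.65
tool_pos: [0.5203, -0.066, 0.0524]
tool_rot: [179.9, -0.4, 179.9]
force: [-12.7, 2.8, 10.3]
grip_width: 0.0002
grasp_force: 6.1
```

The carriage stalled at TCP x = 0.5203 as the force rose to about 13 N, so it is home, which agrees with the geometry. Next I back off, rise and open.

Call:
{"method": "arm_command", "body": {"series": [[[15,0,0],0],[[35,0,0],0],[[45,0,-10],0],[[45,0,-50],0],[[45,0,-95],0]]}}

```text
time_s: 6.15
tool_pos: [0.4782, -0.0669, 0.148]
tool_rot: [-179.9, -0.0, 179.9]
force: [1.0, 1.0, 0.0]
grip_width: 0.0009
grasp_force: 0.0
```

Call:
{"method": "arm_command", "body": {"series": [[[0,0,-45],0],[[0,0,-90],0],[[0,0,-115],0],[[-30,0,-115],0],[[-30,0,-115],0]], "grip": 0.2}}

```text
time_s: 6.65
tool_pos: [0.5123, -0.0664, 0.264]
tool_rot: [-179.9, 0.4, 180.0]
force: [-0.1, -0.7, -0.5]
grip_width: 0.0309
grasp_force: 0.0
```

```bash
python3 - <<'E'
from h import *
p,d=viewer.read_camera("top"); P=cloud("top",d); z=P[...,2]
cv2.imwrite("pics/c2.png",cv2.resize(p[150:250,240:330],None,fx=6,fy=6,interpolation=cv2.INTER_CUBIC))
f=np.load("top0.npz");p0,P0=f["p"],cloud("top",f["d"])
s=(P0[...,2]>.185)&(P0[...,2]<.225); s[:,:245]=0;s[:,325:]=0;s[:155]=0;s[250:]=0
w=ray("top",np.argwhere(s)[:,::-1],.206)[:,:2].astype(np.float32)
print("knob rect",cv2.minAreaRect(w), np.polyfit(w[:,0],w[:,1],1))
o=env.get_obs(); print(o["tool_pos"],o["qpos"].round(1),o["grip_width"],o["force"])
E
```

```text
knob rect ((0.6311811208724976, -0.06861812621355057), (0.024079328402876854, 0.07465432584285736), 89.50386810302734) [-0.04113241 -0.04188619]
[ 0.51020973 -0.06663275  0.26293517] [-23.    0.2  27.6 100.4  -0.   79.3  94.6] 0.032286233188153636 [-1.49983884 -0.28075792 -0.07617702]
```

View pics/c2.png

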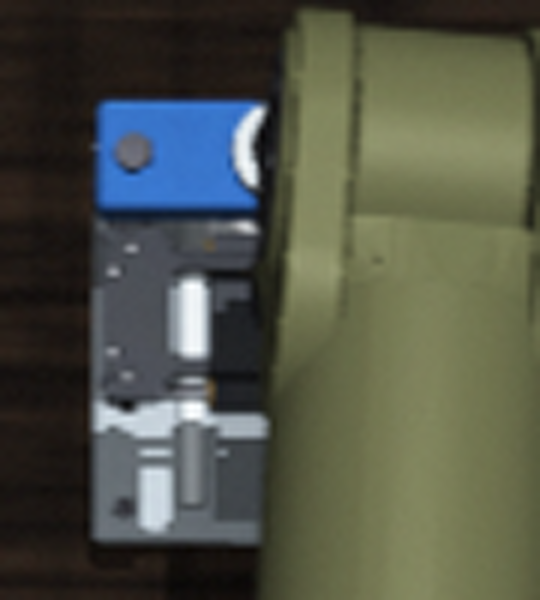

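The arm hides the knob from the top camera, with only the collar's left edge visible near (245,150). The first picture already put the axis at about (0.633, -0.068) with the wing nearly along x, so I go there.

Call:
{"method": "arm_command", "body": {"series": [[[-45,-2,0],0],[[-90,-2,0],0],[[-115,-2,0],0],[[-125,-2,0],0],[[-125,-2,20],0]]}}

```text
time_s: 7.2
tool_pos: [0.6355, -0.0691, 0.2441]
tool_rot: [-179.9, 0.2, 179.9]
force: [-0.1, -0.5, 0.5]
grip_width: 0.0348
grasp_force: 0.0
```

Call:
{"method": "arm_command", "body": {"series": [[[0,0,15],0],[[0,0,30],0],[[0,0,45],0],[[0,0,55],0],[[0,0,60],0]]}}

```text
time_s: 7.7
tool_pos: [0.6329, -0.068, 0.1813]
tool_rot: [180.0, -0.1, 180.0]
force: [0.8, 0.0, 0.7]
grip_width: 0.0346
grasp_force: 0.0
```

```bash
python3 - <<'E'
from h import *
p,d=viewer.read_camera("side"); cv2.imwrite("pics/s2.png",cv2.resize(p[150:270,210:350],None,fx=5,fy=5,interpolation=cv2.INTER_CUBIC))
o=env.get_obs(); print(o["tool_pos"],o["qpos"].round(1),o["grip_width"],o["force"],o["wrist_torque"])
E
```

```text
[ 0.63280739 -0.06807487  0.18103531] [-19.2  19.6  28.8  89.9  -9.7  73.1 101. ] 0.03474494564144545 [-0.84443833  1.13982807 -0.28764306] [-0.01542356  0.00718539  0.00553936]
```

View pics/s2.png

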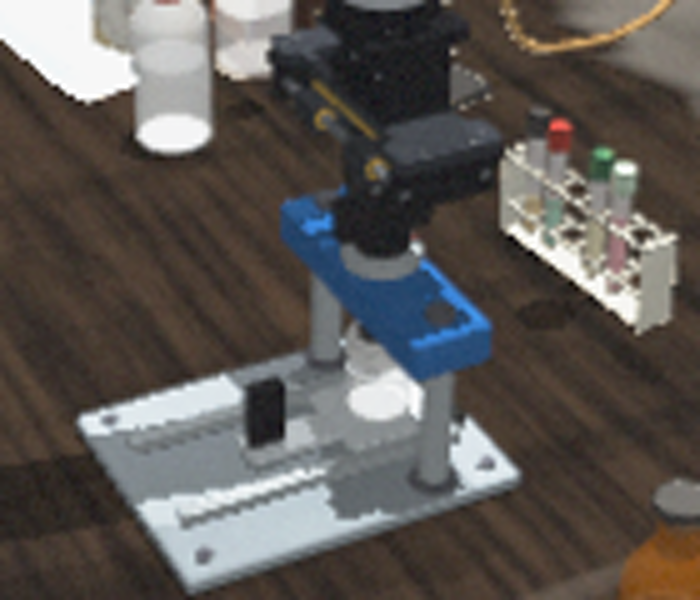

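The carriage is home with the jar under the screw (crop pixel (375,385)), and the fingers straddle the knob's wing. I grip it.

Call:
{"method": "arm_command", "body": {"series": [[[0,0,0],0],[[0,0,0],0],[[0,0,0],0],[[0,0,0],0],[[0,0,0],0]], "grip": 1, "grip_force": 60}}

```text
time_s: 8.25
tool_pos: [0.6341, -0.0686, 0.1834]
tool_rot: [-180.0, 0.1, 179.9]
force: [0.9, -0.7, 2.8]
grip_width: 0.024
grasp_force: 60.2
```

```bash
cat > o.py <<'E'
from h import *
o=env.get_obs(); print(o["time_s"],o["tool_pos"].round(4),o["tool_rot"].round(1),o["qpos"].round(1),o["grip_width"].round(4),o["force"].round(1),o["wrist_torque"].round(3))
E
python3 o.py
```

```text
Traceback (most recent call last):
  File "o.py", line 2, in <module>
    o=env.get_obs(); print(o["time_s"],o["tool_pos"].round(4),o["tool_rot"].round(1),o["qpos"].round(1),o["grip_width"].round(4),o["force"].round(1),o["wrist_torque"].round(3))
                                                                                                        ^^^^^^^^^^^^^^^^^^^^^
AttributeError: 'float' object has no attribute 'round'
```

Call:
{"method": "arm_command", "body": {"series": [[[0,0,0],0],[[0,0,0],0],[[0,0,0],0],[[0,0,0],0],[[0,0,0],0]]}}

```text
time_s: 8.75
tool_pos: [0.6341, -0.0686, 0.1833]
tool_rot: [-180.0, 0.1, 179.9]
force: [0.1, -0.9, 5.7]
grip_width: 0.0237
grasp_force: 60.3
```

```bash
sed -i 's/o\["grip_width"\].round(4)/round(o["grip_width"],4)/' o.py; python3 o.py
```

```text
8.75 [ 0.6341 -0.0686  0.1833] [-1.800e+02  1.000e-01  1.799e+02] [-19.2  19.6  28.9  89.7  -9.7  73.1 101. ] 0.0237 [ 0.1 -0.9  5.7] [-0.283 -0.049 -0.021]
```

The grip stopped at 24 mm instead of 16 and lifted the tool 2 mm, so the tips may be riding on the skirt. I open, rise 7 mm and re-grip.

Call:
{"method": "arm_command", "body": {"series": [[[0,0,0],0],[[0,0,0],0],[[0,0,-7],0],[[0,0,-7],0],[[0,0,-7],0]], "grip": 0.2}}

```text
time_s: 9.25
tool_pos: [0.6336, -0.068, 0.1896]
tool_rot: [180.0, 0.0, 180.0]
force: [-0.4, -0.3, -0.5]
grip_width: 0.0345
grasp_force: 0.0
```

Call:
{"method": "arm_command", "body": {"series": [[[0,0,0],0],[[0,0,0],0],[[0,0,0],0],[[0,0,0],0],[[0,0,0],0]], "grip": 1, "grip_force": 30}}

```text
time_s: 9.75
tool_pos: [0.6335, -0.0686, 0.1894]
tool_rot: [-180.0, -0.0, 179.9]
force: [0.6, -1.4, -0.7]
grip_width: 0.0245
grasp_force: 30.0
```

```bash
python3 o.py
```

```text
9.75 [ 0.6335 -0.0686  0.1894] [-180.    -0.   179.9] [-19.2  19.3  28.9  89.3  -9.6  73.9 100.9] 0.0245 [ 0.6 -1.4 -0.7] [-0.217  0.017 -0.032]
```

Call:
{"method": "arm_command", "body": {"series": [[[0,0,0],0],[[0,0,0],0.02],[[0,0,0],0.04],[[0,0,0],0.05],[[0,0,0],0.06]], "grip_force": 60}}

```text
time_s: 10.25
tool_pos: [0.6335, -0.0683, 0.1895]
tool_rot: [-180.0, -0.0, 176.5]
force: [-0.1, -2.1, -1.2]
grip_width: 0.0241
grasp_force: 60.0
```

```bash
python3 o.py
```

```text
10.25 [ 0.6335 -0.0683  0.1895] [-180.    -0.   176.5] [-19.7  19.4  29.4  89.3  -9.8  73.9  97.6] 0.0241 [-0.1 -2.1 -1.2] [-0.355  0.041  0.125]
```

Call:
{"method": "arm_command", "body": {"series": [[[0,0,0],0.02],[[0,0,0],0.04],[[0,0,0],0.05],[[0,0,0],0.06],[[0,0,0],0.06]]}}

```text
time_s: 10.75
tool_pos: [0.6335, -0.0681, 0.1895]
tool_rot: [180.0, -0.0, 173.1]
force: [-0.4, -1.7, -2.1]
grip_width: 0.024
grasp_force: 60.0
```

```bash
python3 o.py
```

```text
10.75 [ 0.6335 -0.0681  0.1895] [180.   -0.  173.1] [-20.1  19.5  30.   89.3 -10.   73.9  94.3] 0.024 [-0.4 -1.7 -2.1] [-0.358  0.118  0.104]
```

Call:
{"method": "arm_command", "body": {"series": [[[0,0,0],0.02],[[0,0,0],0.04],[[0,0,0],0.05],[[0,0,0],0.06],[[0,0,0],0.06]]}}

```text
time_s: 11.25
tool_pos: [0.6336, -0.068, 0.1894]
tool_rot: [180.0, -0.0, 169.6]
force: [-1.2, -0.8, -2.1]
grip_width: 0.0237
grasp_force: 60.0
```

```bash
python3 o.py
```

```text
11.25 [ 0.6336 -0.068   0.1894] [180.   -0.  169.6] [-20.5  19.5  30.5  89.3 -10.2  73.9  91. ] 0.0237 [-1.2 -0.8 -2.1] [-0.206  0.04   0.073]
```

Call:
{"method": "arm_command", "body": {"series": [[[0,0,0],0.02],[[0,0,0],0.04],[[0,0,0],0.05],[[0,0,0],0.06],[[0,0,0],0.06]]}}

```text
time_s: 11.75
tool_pos: [0.6336, -0.0679, 0.1895]
tool_rot: [180.0, -0.0, 166.2]
force: [-0.6, -0.6, -3.0]
grip_width: 0.024
grasp_force: 60.0
```

```bash
python3 o.py
```

```text
11.75 [ 0.6336 -0.0679  0.1895] [180.   -0.  166.2] [-20.9  19.6  31.   89.3 -10.4  74.   87.8] 0.024 [-0.6 -0.6 -3. ] [ 0.041 -0.009  0.124]
```

Call:
{"method": "arm_command", "body": {"series": [[[0,0,0],0.02],[[0,0,0],0.04],[[0,0,0],0.06],[[0,0,0],0.08],[[0,0,0],0.08]]}}

```text
time_s: 12.25
tool_pos: [0.6336, -0.0677, 0.1895]
tool_rot: [180.0, -0.0, 161.6]
force: [-0.4, 1.3, -2.9]
grip_width: 0.024
grasp_force: 60.0
```

```bash
python3 o.py; python3 - <<'E'
from h import *
p,d=viewer.read_camera("side"); cv2.imwrite("pics/s3.png",cv2.resize(p[160:230,250:330],None,fx=8,fy=8,interpolation=cv2.INTER_CUBIC))
E
```

```text
12.25 [ 0.6336 -0.0677  0.1895] [180.   -0.  161.6] [-21.4  19.7  31.7  89.4 -10.7  74.   83.3] 0.024 [-0.4  1.3 -2.9] [ 0.292 -0.076  0.119]
```

View pics/s3.png

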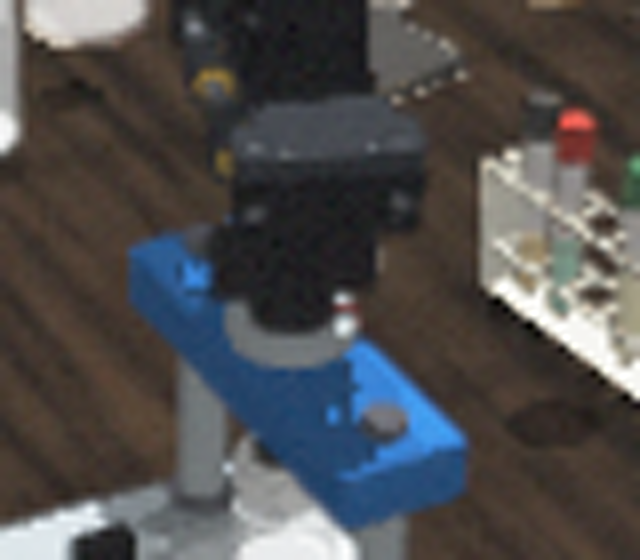

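The knob follows clockwise with a steady torque of about 0.12 N m, and the white and red marks near crop pixel (345,310) have turned with it. It gives clockwise, so I carry on that way.

Call:
{"method": "arm_command", "body": {"series": [[[0,0,0],0.1],[[0,0,0],0.22],[[0,0,0],0.34],[[0,0,0],0.44],[[0,0,0],0.5]]}}

```text
time_s: 12.8
tool_pos: [0.6344, -0.0667, 0.1895]
tool_rot: [179.9, -0.0, 132.9]
force: [2.6, 1.6, -4.9]
grip_width: 0.0243
grasp_force: 60.0
```

```bash
python3 o.py
```

```text
12.8 [ 0.6344 -0.0667  0.1895] [179.9  -0.  132.9] [-25.   20.4  36.3  89.5 -12.5  74.1  55.9] 0.0243 [ 2.6  1.6 -4.9] [ 0.624 -0.557  0.123]
```

Call:
{"method": "arm_command", "body": {"series": [[[0,0,0],0.1],[[0,0,0],0.22],[[0,0,0],0.34],[[0,0,0],0.44],[[0,0,0],0.5]]}}

```text
time_s: 13.3
tool_pos: [0.6355, -0.0661, 0.1895]
tool_rot: [179.8, -0.0, 104.3]
force: [5.8, 2.9, -7.1]
grip_width: 0.024
grasp_force: 60.0
```

```bash
python3 o.py
```

```text
13.3 [ 0.6355 -0.0661  0.1895] [179.8  -0.  104.3] [-28.5  21.4  41.2  89.6 -14.6  74.3  28.8] 0.024 [ 5.8  2.9 -7.1] [ 0.618 -1.239  0.112]
```

Call:
{"method": "arm_command", "body": {"series": [[[0,0,0],0.1],[[0,0,0],0.2],[[0,0,0],0.3],[[0,0,0],0.38],[[0,0,0],0.4]]}}

```text
time_s: 13.8
tool_pos: [0.6364, -0.0661, 0.1896]
tool_rot: [179.7, -0.1, 81.4]
force: [8.4, 1.6, -8.7]
grip_width: 0.0239
grasp_force: 60.0
```

```bash
python3 o.py
```

```text
13.8 [ 0.6364 -0.0661  0.1896] [ 1.797e+02 -1.000e-01  8.140e+01] [-31.5  22.4  45.3  89.6 -16.5  74.5   7.4] 0.0239 [ 8.4  1.6 -8.7] [ 0.427 -1.865  0.189]
```

Side load is building up from a 3 mm off-axis grip, so I let go, recentre and re-grip before the tight part.

Call:
{"method": "arm_command", "body": {"series": [[[0,0,0],0],[[0,0,0],0],[[2.5,3,0],0],[[2.5,3,0],0],[[2.5,3,0],0]], "grip": 0.2}}

```text
time_s: 14.3
tool_pos: [0.637, -0.0664, 0.1898]
tool_rot: [180.0, 0.0, 81.4]
force: [0.5, 0.6, -0.4]
grip_width: 0.0348
grasp_force: 0.0
```

Call:
{"method": "arm_command", "body": {"series": [[[0,0,0],0],[[0,0,0],0],[[0,0,0],0],[[0,0,0],0],[[0,0,0],0]], "grip": 1}}

```text
time_s: 14.8
tool_pos: [0.6368, -0.0663, 0.1896]
tool_rot: [-180.0, 0.0, 81.4]
force: [-0.6, -0.4, 1.1]
grip_width: 0.0237
grasp_force: 60.0
```

```bash
python3 o.py
```

```text
14.8 [ 0.6368 -0.0663  0.1896] [-180.     0.    81.4] [-31.3  22.8  45.2  89.2 -16.5  74.9   7.4] 0.0237 [-0.6 -0.4  1.1] [-0.119  0.231  0.008]
```

Call:
{"method": "arm_command", "body": {"series": [[[0,0,0],0.03],[[0,0,0],0.06],[[0,0,0],0.08],[[0,0,0],0.08],[[0,0,0],0.08]]}}

```text
time_s: 15.3
tool_pos: [0.637, -0.0663, 0.1896]
tool_rot: [180.0, 0.0, 76.8]
force: [0.0, -0.5, 1.1]
grip_width: 0.0244
grasp_force: 60.0
```

```bash
python3 o.py
```

```text
15.3 [ 0.637  -0.0663  0.1896] [180.    0.   76.8] [-31.9  23.   46.1  89.2 -16.9  75.    3.2] 0.0244 [ 0.  -0.5  1.1] [-0.377  0.283  0.104]
```

Call:
{"method": "arm_command", "body": {"series": [[[0,0,0],0.03],[[0,0,0],0.06],[[0,0,0],0.08],[[0,0,0],0.08],[[0,0,0],0.08]]}}

```text
time_s: 15.8
tool_pos: [0.6371, -0.0664, 0.1896]
tool_rot: [180.0, 0.0, 72.2]
force: [0.5, -1.7, 0.6]
grip_width: 0.0244
grasp_force: 60.0
```

```bash
python3 o.py
```

```text
15.8 [ 0.6371 -0.0664  0.1896] [180.    0.   72.2] [-32.5  23.3  47.   89.3 -17.4  75.1  -1.1] 0.0244 [ 0.5 -1.7  0.6] [-0.458 -0.011  0.034]
```

Call:
{"method": "arm_command", "body": {"series": [[[0,0,0],0.03],[[0,0,0],0.06],[[0,0,0],0.07],[[0,0,0],0.07],[[0,0,0],0.07]]}}

```text
time_s: 16.3
tool_pos: [0.6372, -0.0664, 0.1896]
tool_rot: [180.0, 0.0, 68.2]
force: [1.1, -1.9, -0.8]
grip_width: 0.0243
grasp_force: 60.0
```

```bash
python3 o.py
```

```text
16.3 [ 0.6372 -0.0664  0.1896] [180.    0.   68.2] [-33.   23.5  47.7  89.3 -17.7  75.1  -4.8] 0.0243 [ 1.1 -1.9 -0.8] [-0.65  -0.401  0.193]
```

Call:
{"method": "arm_command", "body": {"series": [[[0,0,0],0.02],[[0,0,0],0.04],[[0,0,0],0.05],[[0,0,0],0.05],[[0,0,0],0.05]]}}

```text
time_s: 16.8
tool_pos: [0.6372, -0.0664, 0.1897]
tool_rot: [179.9, 0.0, 65.4]
force: [3.5, -3.9, 0.1]
grip_width: 0.0244
grasp_force: 60.0
```

```bash
python3 o.py
```

```text
16.8 [ 0.6372 -0.0664  0.1897] [179.9   0.   65.4] [-33.4  23.6  48.3  89.3 -18.   75.2  -7.5] 0.0244 [ 3.5 -3.9  0.1] [-0.838 -0.816  0.321]
```

The torque is winding up (0.19, then 0.32 N m), so the screw is tight at about 1.93 rad.

Call:
{"method": "arm_command", "body": {"series": [[[0,0,0],0.02],[[0,0,0],0.04],[[0,0,0],0.06],[[0,0,0],0.06],[[0,0,0],0.06]]}}

```text
time_s: 17.3
tool_pos: [0.6373, -0.0665, 0.1897]
tool_rot: [179.9, -0.0, 61.9]
force: [4.0, -2.9, -1.2]
grip_width: 0.024
grasp_force: 60.0
```

```bash
python3 o.py
```

```text
17.3 [ 0.6373 -0.0665  0.1897] [179.9  -0.   61.9] [-33.8  23.8  49.   89.3 -18.4  75.2 -10.7] 0.024 [ 4.  -2.9 -1.2] [-0.926 -0.925  0.46 ]
```

Call:
{"method": "arm_command", "body": {"series": [[[0,0,0],0.02],[[0,0,0],0.04],[[0,0,0],0.06],[[0,0,0],0.06],[[0,0,0],0.06]]}}

```text
time_s: 17.8
tool_pos: [0.6374, -0.0665, 0.1897]
tool_rot: [179.9, -0.0, 58.4]
force: [5.1, -3.5, -1.3]
grip_width: 0.0239
grasp_force: 60.0
```

```bash
python3 o.py
```

```text
17.8 [ 0.6374 -0.0665  0.1897] [179.9  -0.   58.4] [-34.3  24.1  49.7  89.3 -18.7  75.3 -13.9] 0.0239 [ 5.1 -3.5 -1.3] [-0.974 -1.031  0.269]
```

Call:
{"method": "arm_command", "body": {"series": [[[0,0,0],0.02],[[0,0,0],0.04],[[0,0,0],0.06],[[0,0,0],0.06],[[0,0,0],0.06]]}}

```text
time_s: 18.3
tool_pos: [0.6375, -0.0666, 0.1897]
tool_rot: [179.9, -0.0, 54.9]
force: [5.5, -3.9, -2.1]
grip_width: 0.0235
grasp_force: 60.0
```

```bash
python3 o.py
```

```text
18.3 [ 0.6375 -0.0666  0.1897] [179.9  -0.   54.9] [-34.7  24.3  50.3  89.3 -19.1  75.3 -17.1] 0.0235 [ 5.5 -3.9 -2.1] [-0.93  -1.012 -0.048]
```

Torque has passed the crest and reversed sign (-0.05 N m). I follow the drop a little further, staying well short of the second click.

Call:
{"method": "arm_command", "body": {"series": [[[0,0,0],0.03],[[0,0,0],0.06],[[0,0,0],0.09],[[0,0,0],0.1],[[0,0,0],0.1]]}}

```text
time_s: 18.8
tool_pos: [0.6377, -0.0667, 0.1897]
tool_rot: [179.9, -0.0, 49.2]
force: [5.4, -3.4, -2.8]
grip_width: 0.0241
grasp_force: 60.0
```

```bash
python3 o.py
```

```text
18.8 [ 0.6377 -0.0667  0.1897] [179.9  -0.   49.2] [-35.5  24.6  51.5  89.3 -19.7  75.5 -22.4] 0.0241 [ 5.4 -3.4 -2.8] [-1.032 -1.147  0.109]
```

The torque is back to plain friction (+0.11 N m), so the clutch clicked once into its next notch. I let go and rise.

Call:
{"method": "arm_command", "body": {"series": [[[0,0,0],0],[[0,0,0],0],[[0,0,0],0],[[0,0,-15],0],[[0,0,-40],0]], "grip": 0.1}}

```text
time_s: 19.3
tool_pos: [0.6356, -0.0653, 0.2291]
tool_rot: [-179.8, 0.1, 49.3]
force: [-0.2, 0.1, 0.2]
grip_width: 0.0389
grasp_force: 0.0
```

Call:
{"method": "arm_command", "body": {"series": [[[0,0,-40],0],[[0,0,-60],0],[[0,0,-60],0],[[0,0,-60],0],[[0,0,-60],0]]}}

```text
time_s: 19.8
tool_pos: [0.6363, -0.0657, 0.2887]
tool_rot: [-179.9, 0.0, 49.3]
force: [1.0, -0.6, -0.5]
grip_width: 0.039
grasp_force: 0.0
```

```bash
python3 o.py; python3 - <<'E'
from h import *
p,d=viewer.read_camera("side"); cv2.imwrite("pics/s4.png",cv2.resize(p[150:310,210:430],None,fx=3.6,fy=3.6,interpolation=cv2.INTER_CUBIC))
E
```

```text
19.8 [ 0.6363 -0.0657  0.2887] [-179.9    0.    49.3] [-36.   21.7  53.1  81.  -17.2  85.9 -24.2] 0.039 [ 1.  -0.6 -0.5] [-0.107  0.099  0.025]
```

View pics/s4.png

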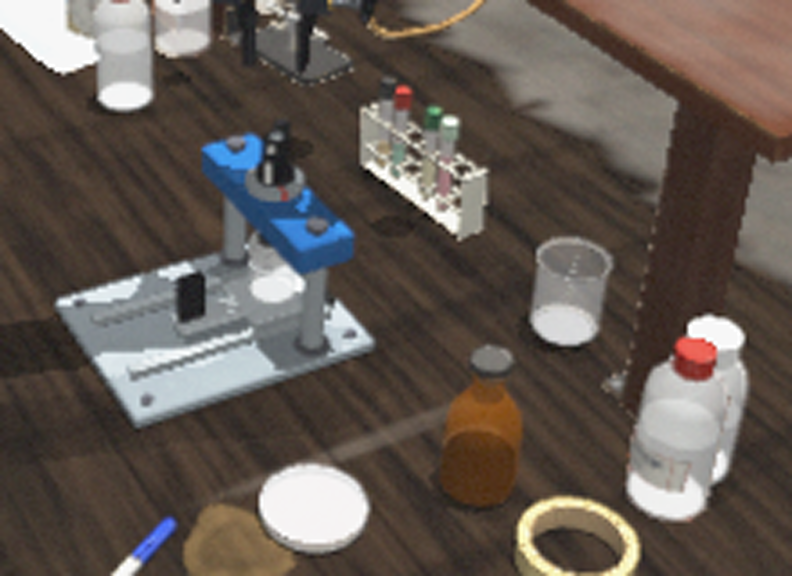

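The red collar line (285,192) now sits visibly apart from the white wing line (270,165), so the knob has slipped one notch. The carriage is home, the fingers are clear and the bystanders are standing where they were.

```bash
python3 -c "
from cell import env; print(env.sign_off())"
```

```text
the job is handed in; nothing more can be done
None
```

The carriage is fully home, the press was closed clockwise to its first clutch click and released, the bottles, beaker and dish looked undisturbed in the last picture, and the job was handed in at about 20 s; no verdict came back.

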